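# Set the spring gap of a slip clutch: gauge blade in, splined gear pressed home and held

## Task

Set the spring gap of the slip clutch: slide the forked gauge blade into the gap under the clutch's pressure plate, fork first, until it stops against the spring cup, and leave it lying there on the clutch body. Then put the splined gear on the shaft with its hexagon hub up, turn it until the splines mesh, slide it down onto the pressure plate and press until the plate is down on the blade. Finish still gripping the gear and pressing it down, because the plate springs back up when you let go and a colleague has to fit the retaining ring above the hub; leave the other things on the bench where they are.

Things in the scene. Friction and masses are not known exactly. Their poses are not given: they have to be found in the camera images.
- clutch: slip clutch, fixed to the bench: aluminium base 110 x 110 x 12 mm, on it a round grey body 94 mm in diameter with its flat top 40 mm above the bench, and an upright splined steel shaft with a spring-loaded pressure plate round it. Origin: on the shaft's axis at the bench top; z up; x and y along the edges of the base
- clutch_axis (a point): point on the shaft's axis at the height of the body's flat top (40 mm above the bench), on which the blade is to lie; axes as the clutch. A fixed round spring cup of 18 mm radius and 5.5 mm height stands round it and stops the fork
- shaft_tip (a point): top end of the shaft, on its axis, 101 mm above the bench. Down from it: a smooth round nose, tapering from 6 mm radius at the tip to 10.2 mm at 96 mm above the bench, with the groove of the retaining ring at 92 mm; the splines begin at 85 mm
- shaft_splines (a point): point on the shaft's axis where the splines are full, 80 mm above the bench; its x points along one spline, the others follow every 60 degrees (axes as the clutch). Six straight splines, 6 mm wide, radius 15 mm over them and 10.2 mm between them; their pointed ends reach up to 85 mm
- clutch_plate (a joint): how far the pressure plate is pressed down, m: 0 at rest, at most 0.010; it moves straight down and does not tilt. It springs back. With the 6 mm blade in the gap it lands on the blade at 0.006. It starts to move at about 6 N and takes about 13 N at 0.006, the gear's weight (about 3 N) included
- plate_top (a point): centre of the pressure plate's upper face; it moves with the plate. The plate is a steel disc of 36 mm radius, 5 mm thick. At rest its top is 57 mm and its underside 52 mm above the bench, so that the gap between it and the body's top is 12 mm high
- gear: loose steel gear standing on the bench, hub up, about 0.32 kg, 40 mm high: a 32-tooth rim 68 mm in diameter and 16 mm high, above it a hexagon hub 42 mm across flats and 24 mm high, to be gripped across two flats. Origin: centre of its underside; z up along the bore; x points square to a flat, and so do the directions every 60 degrees
- hub_top (a point): centre of the hub's upper face, 40 mm above the gear's underside; axes as the gear. The bore has six spline grooves, one behind the middle of each flat, 9 mm wide, radius 16.5 mm over them and 11.3 mm between them. They mesh when a groove lies over a shaft spline to within about 4 degrees
- gauge: forked steel gauge blade lying flat on the bench, 6 mm thick, 111 mm long, 0.13 kg, with a tab bent up at its rear end. Origin: on its underside and centre line; x points from tab to fork, z up. The prongs, 66 mm over the outsides, end in tapered tips at x = +58.5 mm; behind the fork the blade narrows to a 30 mm wide handle
- gauge_fork (a point): centre of the fork, at x = +27.5 mm on the blade's underside. The fork is 41 mm wide inside, open to +x, its rounded bottom at x = +9 mm. When the blade is fully in and its fork stops against the spring cup, this point is within about 2 mm of the shaft's axis
- gauge_tab (a point): middle of the bent-up tab by which the blade is gripped, at x = -49.5 mm, 25 mm above the underside; axes as the gauge. The tab is a plate 6 mm thick (along x), 30 mm wide (along y) and rises to 40 mm above the underside
- hex_key: black L-shaped hex key, 35 x 101 x 6 mm, a bystander; origin under its middle
- caliper: steel caliper, 64 x 215 x 13 mm, a bystander; origin under its middle
- screwdriver: screwdriver with orange handle, 29 x 208 x 29 mm, a bystander; origin under its middle
- offcut: offcut of aluminium slot profile, 40 x 85 x 40 mm, a bystander; origin under its middle

How it is judged:
By the outcome, as a careful person would: the job done as asked, in the order asked, and still so for the second after the job is handed in, while the arm keeps its last pose, push and grip.
It also fails if it takes over 58 s, if anything falls off the work surface, if the arm or the gripper's body presses on something with over 40 N, if the wrist force passes 120 N, or if a joint passes its speed limit or range.

## Robot

A 6-joint arm with a two-finger parallel gripper is mounted at the origin on a cart in front of the work surface, level with it; the furniture and walls round the work are solid. World frame = base frame: x ahead of the robot, y to its left, z up, the work surface at z = 0. Lengths are in m, angles in degrees, forces in N, time in s.
With the tool pointing down it reaches from about 0.25 to 0.775 m from the base axis. Payload 8.9 kg.
Tool frame: the origin (TCP) lies midway between the tips of the shut fingers; the grasp point (between the pads) lies robot.grip_depth behind it (robot.grip_depth is the distance from the TCP to the grasp point, in m); z points along the fingers, y is the direction in which the jaws open and shut (so a half turn about z gives the same grasp; the last joint's range is limited). The gripper opens to 85 mm and grips with 20 to 120 N. Pads are 22 mm wide; open, the fingers measure 114 mm over their backs; the gripper's body (76 mm by 85 mm) begins 54 mm behind the grasp point. The pads swing forward as they close: fully open they stand 13 mm farther back than shut.
Start: joints at [-80.059, 16.656, -8.789, 64.555, 0, 82.019], TCP at [0.162, -0.5, 0.231] pointing down, gripper open.
Joint ranges: [-144.48, 144.48], [-52.06, 99.96], [-74.48, 78.29], [-112.23, 115.85], [-86.99, 84.42], [-180, 180]. Speed limits (degrees/s): [127.2, 127.2, 159.86, 180, 180, 180].

## Interface

Orientations are given as [roll, pitch, yaw] about the fixed x, y, z axes, in that order (R = Rz(yaw) Ry(pitch) Rx(roll)).
In Python, from bench import robot, read_camera, camera_model gives the robot as it stands.
- The arm moves only by the tool carry_out, never from a script. Its argument "targets" is a list of rows, each a list of 7 numbers: the shift along the tool's x, y, z in cm, then the turn, a rotation vector about the tool's x, y, z in degrees, then the closure, from 0 (fully open) to 1 (shut). A call has 1 to 12 rows; each row is the pose to reach, as a shift and turn from the pose commanded when the call began, along the tool's axes at that moment; what a row does not reach only later rows make up. A row lasts 1/8 s, in which the tool goes at most 62.5 mm and 10.7 degrees, less where a joint would pass 70% of its speed; a pose out of reach is approached as far as the arm can. A call with a gripper value outside its range is refused whole. The fingers move at their own pace and stop on an object; "newtons" is the grip in N (left out, the last holds). Time passes only in rows, so rows that repeat a pose let the fingers close. It gives the time, the measured TCP pose, the force and the opening at its end, in the units of the state.
- robot.state(): the state, without advancing time (a new reading comes with each control period).
- read_camera(name): name is "scene" or "top" or "wrist"; returns the picture (400x640x3 uint8, blue, green, red); there is no depth.
- camera_model(name): a dict with "fx", "fy", "cx", "cy" (pixels), "k1" (the pictures are not rectified: a ray, as slopes to the right and down, at radius r is drawn at 1 + k1 r^2 times it, then the intrinsics apply), "extrinsics" (4x4, takes a point from camera to world coordinates); the wrist camera has in their place "tool_from_camera" (4x4, takes a point from camera to tool coordinates, whose origin is the TCP and whose axes are the flange's). Camera axes: x right, y down, z forward; pixel columns grow to the right and rows downward; lengths in m; the calibration is good to about 2 mm. A picture is of the moment at which its call begins: read the wrist's pose just before it. camera_model takes no time and is no camera call.
- robot.hand_in(): hands the job in, once; it reports no verdict.
The state is a dict: "time": time; "joint_pos": joint angles; "joint_vel": joint speeds; "effort": joint torques, N m; "eef_pos": TCP position; "tcp_rot": TCP orientation; "contact_force": force on the tool from outside, world axes, zero at the start; "torque": the same for the moment, N m; "finger_gap": finger opening in m.
Only numpy, scipy, OpenCV 4.12 (cv2) and the standard library are available. Lean on these libraries where they do the work, as an engineer would, in place of code of your own. Each camera call takes 0.05 s, during which the arm holds its last target.

## Working session

There is one attempt and no reset: what is moved stays moved. The work goes in short steps, Python scripts to look and compute and a tool call to move; the robot and the scene stay as the last step left them, time stands still between calls to the robot, and variables do not carry over. Pictures are saved under pics/ and viewed, and the job is handed in when it is done.

Besides the shell and the picture viewer there is one more tool, called after "Call:" as a command line: name --pt "numbers of a row" for each row, then --argument value for the rest. carry_out: Moves the arm, as the interface text tells. Its arguments: {"type":"object","properties":{"targets":{"type":"array"},"newtons":{"type":"number"}},"required":["targets"]}

```bash
ls; mkdir -p pics; python3 - <<'E'
from bench import robot, read_camera, camera_model
import cv2,numpy as np
np.set_printoptions(precision=4,suppress=True)
for n in ["scene","top","wrist"]:
    cv2.imwrite(f"pics/{n}0.png",read_camera(n)); print(n,camera_model(n))
print(robot.state(),robot.grip_depth)
E
```

```text
pics
scene {'fx': 452.9835240665699, 'fy': 452.9835240665699, 'cx': 317.9240810541237, 'cy': 195.34994477255017, 'k1': -0.09498905643094531, 'extrinsics': array([[-0.5493, -0.5732,  0.608 , -0.0122],
       [-0.8355,  0.3613, -0.4141,  0.5868],
       [ 0.0176, -0.7354, -0.6774,  0.7285],
       [ 0.    ,  0.    ,  0.    ,  1.    ]])}
top {'fx': 405.4359621787733, 'fy': 405.4359621787733, 'cx': 311.4169675582273, 'cy': 203.05237419362058, 'k1': -0.03644179946488387, 'extrinsics': array([[ 0.024 , -0.9937,  0.1093,  0.4462],
       [-0.9997, -0.0231,  0.0095,  0.168 ],
       [-0.0069, -0.1095, -0.994 ,  0.9349],
       [ 0.    ,  0.    ,  0.    ,  1.    ]])}
wrist {'fx': 317.0576845469548, 'fy': 317.0576845469548, 'cx': 319.3739391882615, 'cy': 197.97493708234688, 'k1': -0.06110136340334489, 'tool_from_camera': array([[ 0.0009, -0.9531, -0.3027,  0.076 ],
       [ 1.    ,  0.0009,  0.0002,  0.0006],
       [ 0.0001, -0.3027,  0.9531, -0.1423],
       [ 0.    ,  0.    ,  0.    ,  1.    ]])}
{'time': 0.15, 'joint_pos': array([-80.0604,  16.6817,  -8.8202,  64.5532,   0.0019,  82.0207]), 'joint_vel': array([ 0.0727, -0.1894,  0.1678, -0.0435,  0.0414, -0.0647]), 'effort': array([  0.0009, -53.737 ,  33.1522,   0.0115,  -0.0001,   0.    ]), 'eef_pos': array([ 0.1615, -0.4992,  0.2309]), 'tcp_rot': array([-179.9457,   -0.0095,   17.9189]), 'contact_force': array([-0.0803,  0.0281, -0.0602]), 'torque': array([ 0.0164,  0.0545, -0.024 ]), 'finger_gap': 0.08510665587766626} 0.0187
```

View pics/top0.png

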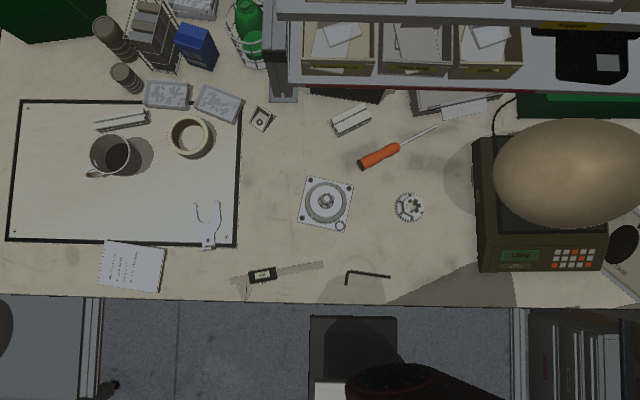

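View pics/scene0.png

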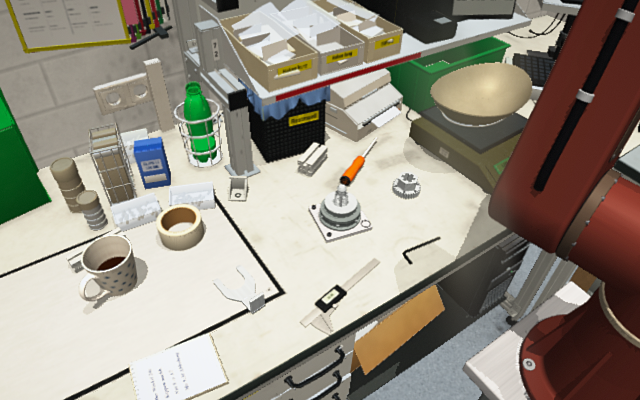

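View pics/wrist0.png

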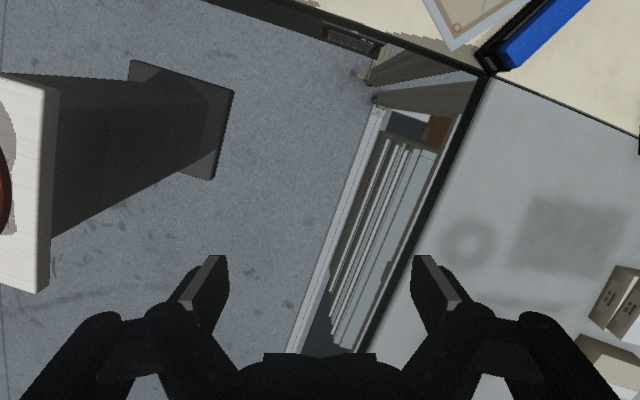

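The top view shows the clutch at about (326,202), the gear at (408,207), and the gauge with its fork at (208,212) and its tab at (208,242). The caliper, hex key, screwdriver and offcut all lie clear of these. I'll zoom in next.

```bash
cat > h.py <<'E'
from bench import robot, read_camera, camera_model
import cv2,numpy as np
from scipy.spatial.transform import Rotation as R
np.set_printoptions(precision=4,suppress=True)
def ext(n,st=None):
    m=camera_model(n)
    if n!="wrist": return m,m["extrinsics"]
    T=np.eye(4); T[:3,:3]=R.from_euler('xyz',st["tcp_rot"],degrees=True).as_matrix(); T[:3,3]=st["eef_pos"]
    return m,T@m["tool_from_camera"]
def rays(n,uv,st=None):
    m,E=ext(n,st); uv=np.atleast_2d(np.array(uv,float))
    d=np.c_[(uv[:,0]-m["cx"])/m["fx"],(uv[:,1]-m["cy"])/m["fy"]]; p=d.copy()
    for _ in range(20): p=d/(1+m["k1"]*(p**2).sum(1,keepdims=True))
    return E[:3,3],np.c_[p,np.ones(len(p))]@E[:3,:3].T
def onz(n,uv,z,st=None):
    o,r=rays(n,uv,st); return o+r*((z-o[2])/r[:,2])[:,None]
def proj(n,P,st=None):
    m,E=ext(n,st); P=np.atleast_2d(P); c=(P-E[:3,3])@E[:3,:3]; s=c[:,:2]/c[:,2:]
    s=s*(1+m["k1"]*(s**2).sum(1,keepdims=True)); return np.c_[m["cx"]+m["fx"]*s[:,0],m["cy"]+m["fy"]*s[:,1]]
def crop(src,dst,x,y,w,h,k):
    im=cv2.imread(src)[y:y+h,x:x+w]; cv2.imwrite(dst,cv2.resize(im,None,fx=k,fy=k,interpolation=cv2.INTER_CUBIC))
E
python3 - <<'E'
from h import *
crop("pics/top0.png","pics/t1.png",290,170,150,75,5)
crop("pics/top0.png","pics/t2.png",180,190,60,65,8)
crop("pics/scene0.png","pics/s1.png",295,165,135,85,5)
crop("pics/scene0.png","pics/s2.png",205,255,70,65,8)
print(onz("top",[(326,202),(408,207)],[.08,.04] and .05), onz("top",[(208,242)],.03),onz("top",[(208,212)],.0))
E
```

```text
[[ 0.5466  0.1444  0.05  ]
 [ 0.5397 -0.0357  0.05  ]] [[0.4529 0.4052 0.03  ]] [[0.5225 0.4166 0.    ]]
```

View pics/t1.png

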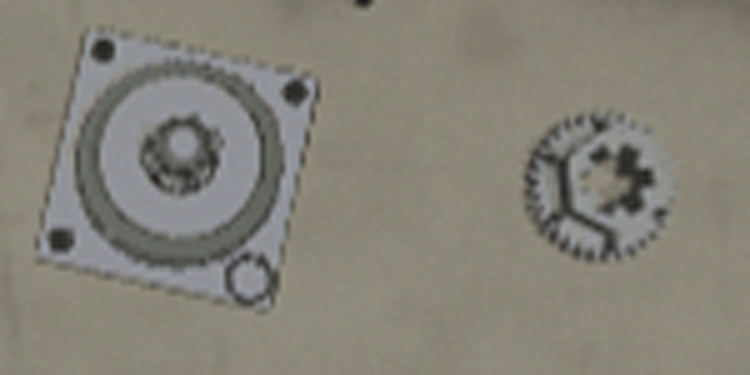

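View pics/t2.png

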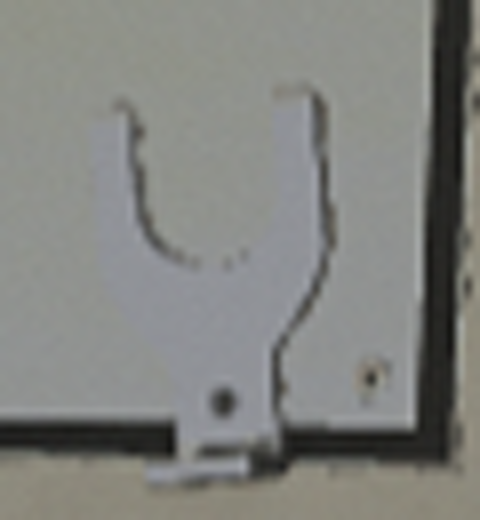

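View pics/s1.png

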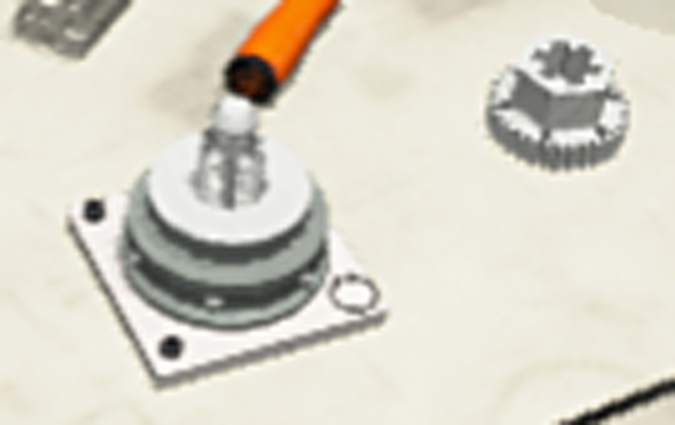

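View pics/s2.png

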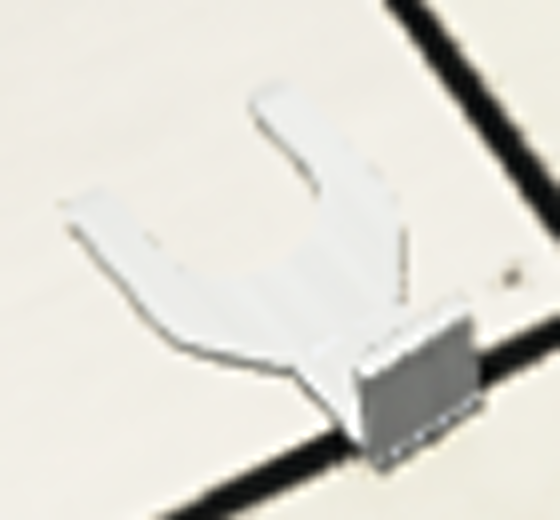

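```bash
python3 - <<'E'
from h import *
def f(p,x,y,k): return (np.array(p,float)+.5)/k-.5+[x,y]
T=lambda p:f(p,290,170,5)
print("plate",onz("top",T([(181,155.5)]),.057),"tip",onz("top",T([(183,138)]),.101),"body",onz("top",T([(180,164)]),.037))
b=onz("top",T([(90,27),(318,75),(268,311),(38,262)]),.012); print("base",b,b.mean(0))
for i in range(4):
    d=b[(i+1)%4]-b[i]; print(np.linalg.norm(d),np.degrees(np.arctan2(d[1],d[0])))
S=lambda p:f(p,295,165,5)
print("scene tip",onz("scene",S([(237,100)]),.101),"plate",onz("scene",S([(231,187)]),.057))
print("gear hubtop top",onz("top",T([(613,185)]),.04),"scene",onz("scene",S([(566,65)]),.04))
G=lambda p:f(p,180,190,8)
tips=onz("top",G([(110,105),(297,92)]),.006); tab=onz("top",G([(145,473),(252,463)]),.04)
print(tips,np.linalg.norm(tips[0]-tips[1]),tab,np.linalg.norm(tab[0]-tab[1]))
a=tips.mean(0);c=tab.mean(0);d=a-c;print("gauge",a,c,np.hypot(d[0],d[1]),np.degrees(np.arctan2(d[1],d[0])))
S2=lambda p:f(p,205,255,8)
tab=onz("scene",S2([(360,370),(465,310)]),.04);print("scene tab",tab,tab.mean(0))
tips=onz("scene",S2([(75,210),(262,98)]),.006);print("scene tips",tips,tips.mean(0))
E
```

```text
plate [[0.5486 0.1451 0.057 ]] tip [[0.5508 0.1456 0.101 ]] body [[0.5472 0.145  0.037 ]]
base [[0.6126 0.1871 0.012 ]
 [0.5926 0.0817 0.012 ]
 [0.4837 0.103  0.012 ]
 [0.5035 0.2081 0.012 ]] [0.5481 0.145  0.012 ]
0.10734257469189512 -100.72747784961415
0.11101871346898791 168.9257888231941
0.10697568084078227 79.31956752568856
0.11110493635428591 -10.884717843439576
scene tip [[0.5519 0.1421 0.101 ]] plate [[0.5465 0.1463 0.057 ]]
gear hubtop top [[ 0.5419 -0.0473  0.04  ]] scene [[ 0.5442 -0.048   0.04  ]]
[[0.5429 0.4504 0.006 ]
 [0.5479 0.3961 0.006 ]] 0.05452686304168276 [[0.4376 0.4248 0.04  ]
 [0.4411 0.3952 0.04  ]] 0.0297458242801196
gauge [0.5454 0.4233 0.006 ] [0.4394 0.41   0.04  ] 0.10685332166968527 7.1408231547830425
scene tab [[0.4377 0.4235 0.04  ]
 [0.4394 0.3958 0.04  ]] [0.4386 0.4096 0.04  ]
scene tips [[0.5385 0.4533 0.006 ]
 [0.5455 0.399  0.006 ]] [0.542  0.4261 0.006 ]
```

Call:
carry_out --pt "10 -10 -3 0 0 -12 0.3" --pt "17.4 -18.6 -3 0 0 -22 0.3" --pt "17.4 -18.6 -3 0 0 -30 0.3" --pt "25 -30 -3 0 0 -40 0.3" --pt "31.7 -40.2 -3 0 0 -50 0.3" --pt "31.7 -40.2 -3 0 0 -60 0.3" --pt "56.6 -49.5 2 0 0 -70 0.3" --pt "56.6 -49.5 2 0 0 -79 0.3" --pt "56.6 -49.5 2 0 0 -79 0.3" --pt "56.6 -49.5 2 0 0 -79 0.3" --pt "56.6 -49.5 2 0 0 -79 0.3" --pt "56.6 -49.5 2 0 0 -79 0.3"

```text
time: 1.65
eef_pos: [0.5377, 0.1344, 0.2129]
tcp_rot: [-180.0, 0.0, 96.9]
contact_force: [1.2, -1.7, 0.7]
finger_gap: 0.0597
```

```bash
python3 - <<'E'
from h import *
st=robot.state(); im=read_camera("wrist"); cv2.imwrite("pics/w1.png",im)
print(st["time"],st["eef_pos"],st["tcp_rot"],st["joint_pos"],st["finger_gap"])
np.save("st1.npy",st,allow_pickle=True)
E
```

```text
1.65 [0.5377 0.1344 0.2129] [-179.9997    0.0122   96.9459] [ 6.48   20.4396 -6.1831 63.3775 -0.0122 89.5341] 0.05974015372769427
```

View pics/w1.png

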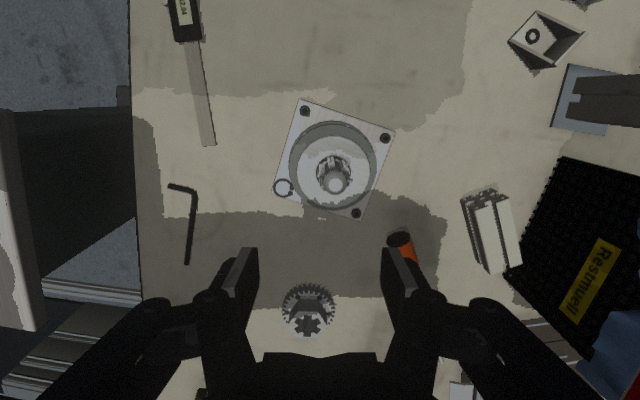

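```bash
python3 - <<'E'
from h import *
st=np.load("st1.npy",allow_pickle=True).item()
print(proj("wrist",[[.5485,.145,.101],[.5485,.145,.057],[.543,-.0475,.04]],st), ext("wrist",st)[1])
crop("pics/w1.png","pics/w1a.png",265,90,140,135,5)
crop("pics/w1.png","pics/w1b.png",270,270,80,70,8)
E
```

```text
[[335.3225 182.5978]
 [333.1565 170.8854]
 [306.3903 322.7026]] [[ 0.9926  0.1163  0.0361  0.5274]
 [ 0.1218 -0.9461 -0.3     0.2101]
 [-0.0007  0.3022 -0.9532  0.3552]
 [ 0.      0.      0.      1.    ]]
```

View pics/w1a.png

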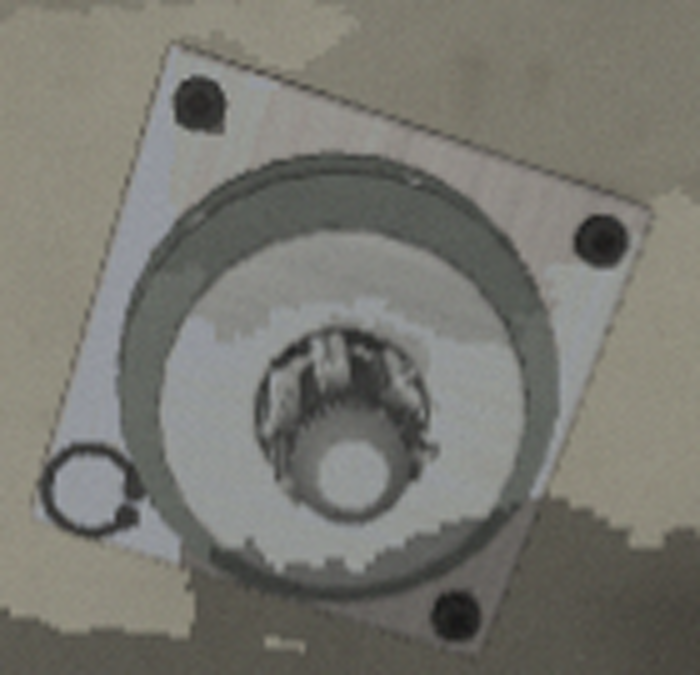

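View pics/w1b.png

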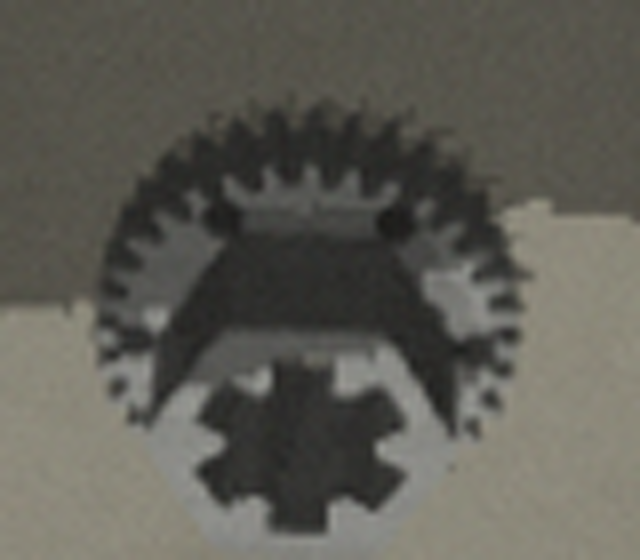

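```bash
python3 - <<'E'
from h import *
st=np.load("st1.npy",allow_pickle=True).item()
C=lambda p:(np.array(p,float)+.5)/5-.5+[265,90]
w=lambda p,z:onz("wrist",C(p),z,st)
print("tip",w([(353,478)],.101),"plate",w([(343,415)],.057))
ax=w([(343,415)],.057)[0][:2]; print(proj("wrist",[[*ax,.08],[*ax,.085]],st)*5-[265*5,90*5])
im=cv2.imread("pics/w1.png")[150:200,305:365]
big=cv2.resize(im,None,fx=12,fy=12,interpolation=cv2.INTER_CUBIC)
for h,c in ((-10.8,(0,0,255)),(19.2,(0,255,0))):
    for k in range(6):
        a=np.radians(h+60*k)
        q=proj("wrist",[[ax[0]+r*np.cos(a),ax[1]+r*np.sin(a),.08] for r in (.015,.018)],st)
        q=((q-[305,150]+.5)*12-.5).astype(int); cv2.line(big,tuple(map(int,q[0])),tuple(map(int,q[1])),c,2)
cv2.imwrite("pics/w1c.png",big)
st2=robot.state(); print(st2["joint_vel"])
Gc=lambda p:(np.array(p,float)+.5)/8-.5+[270,270]
print("hub wrist",onz("wrist",Gc([(301,447)]),.04,st))
p=onz("wrist",Gc([(301,365),(301,530)]),.04,st);d=p[0]-p[1];print("groove dir",np.linalg.norm(d),np.degrees(np.arctan2(d[1],d[0])))
p=onz("wrist",Gc([(215,330),(382,335)]),.04,st);d=p[1]-p[0];print("hub edge dir",np.linalg.norm(d),np.degrees(np.arctan2(d[1],d[0])))
E
```

```text
tip [[0.5487 0.1428 0.101 ]] plate [[0.5488 0.1433 0.057 ]]
[[346.268  442.055 ]
 [347.5228 448.9786]]
[-3.924  -4.2767 -7.6074  0.3554 -0.7169 -6.9312]
hub wrist [[ 0.5444 -0.0514  0.04  ]]
groove dir 0.030679847415930477 96.23144728299746
hub edge dir 0.024785336904588208 5.086316891477343
```

View pics/w1c.png

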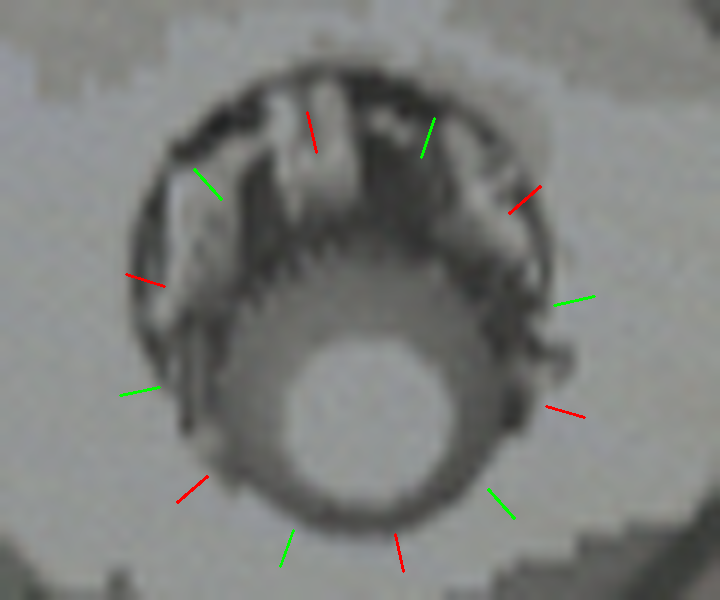

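Call:
carry_out --pt "10 -3 0 0 0 0 0.6" --pt "20 -6 3 0 0 0 0.6" --pt "27.6 -7.7 7 0 0 0 0.6" --pt "27.6 -7.7 7 0 0 0 0.6" --pt "27.6 -7.7 7 0 0 0 0.6" --pt "27.6 -7.7 7 0 0 0 0.6" --pt "27.6 -7.7 7 0 0 0 0.6" --pt "27.6 -7.7 7 0 0 0 0.6" --pt "27.6 -7.7 7 0 0 0 0.6"

```text
time: 2.82
eef_pos: [0.4278, 0.3964, 0.1439]
tcp_rot: [180.0, -0.0, 96.8]
contact_force: [-0.1, -0.3, 0.2]
finger_gap: 0.0341
```

```bash
python3 - <<'E'
from h import *
st=robot.state(); im=read_camera("wrist"); cv2.imwrite("pics/w2.png",im)
print(st["time"],st["eef_pos"],st["tcp_rot"],st["joint_vel"],st["finger_gap"])
np.save("st2.npy",st,allow_pickle=True)
s1=np.load("st1.npy",allow_pickle=True).item()
C=lambda p:(np.array(p,float)+.5)/5-.5+[265,90]
b=onz("wrist",C([(172,42),(655,210),(478,655),(35,515)]),.012,s1); print(b.mean(0))
for i in range(4):
    d=b[(i+1)%4]-b[i]; print(np.linalg.norm(d),np.degrees(np.arctan2(d[1],d[0])))
E
```

```text
2.825 [0.4278 0.3964 0.1439] [179.9611  -0.0172  96.8301] [0.1292 0.0768 0.001  0.044  0.1085 0.0111] 0.03405054812101664
[0.5488 0.144  0.012 ]
0.10838144214376018 -11.461907081397642
0.1077574956148271 -101.47912603298356
0.10707530147390754 168.50048110936612
0.10769473437918242 79.21578529398725
```

View pics/w2.png

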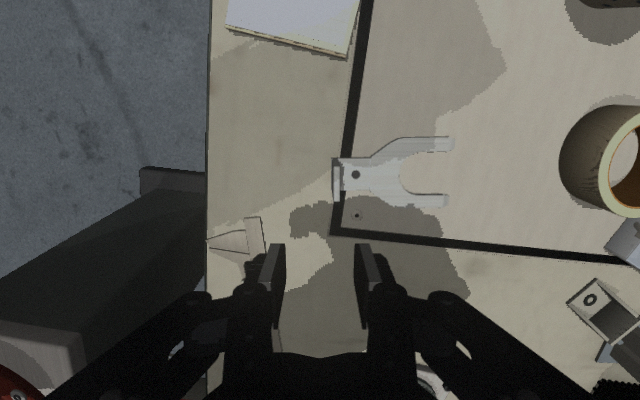

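```bash
python3 - <<'E'
from h import *
crop("pics/w2.png","pics/w2a.png",322,125,142,95,5)
st=np.load("st2.npy",allow_pickle=True).item()
print(proj("wrist",[[.439,.410,.04],[.5437,.4245,.006]],st))
E
```

```text
[[336.688  181.6369]
 [450.4519 170.4336]]
```

View pics/w2a.png

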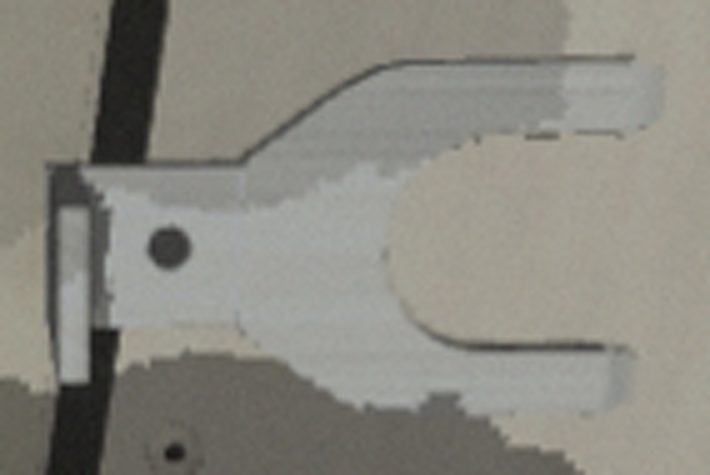

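```bash
python3 - <<'E'
from h import *
st=np.load("st2.npy",allow_pickle=True).item()
C=lambda p:(np.array(p,float)+.5)/5-.5+[322,125]
w=lambda p,z:onz("wrist",C(p),z,st)
ang=lambda d:np.degrees(np.arctan2(d[1],d[0]))
tab=w([(57,205),(88,205),(90,383),(59,383)],.04); print("tab",tab.mean(0),ang(tab[0]-tab[3])-90,np.linalg.norm(tab[0]-tab[3]),np.linalg.norm(tab[0]-tab[1]))
o=w([(400,63),(560,62),(440,411),(600,413)],.006); print(o,ang(o[1]-o[0]),ang(o[3]-o[2]))
y=R.from_euler('z',-6.9,degrees=True).apply(o)[:,1]; print("width",y, (y[:2].mean()+y[2:].mean())/2)
i=w([(540,134),(560,346),(386,250)],.006); yi=R.from_euler('z',-6.9,degrees=True).apply(i); print(yi)
print("tab in rot",R.from_euler('z',-6.9,degrees=True).apply(tab.mean(0)))
E
```

```text
tab [0.4389 0.4083 0.04  ] 8.243981602881348 0.029589711429312385 0.0048980796397719555
[[0.4932 0.4483 0.006 ]
 [0.5215 0.4521 0.006 ]
 [0.5134 0.3855 0.006 ]
 [0.5439 0.3888 0.006 ]] 7.657781675428082 6.063411862503833
width [0.3858 0.3862 0.3211 0.3206] 0.35342992043621224
[[0.5697 0.3734 0.006 ]
 [0.5775 0.3338 0.006 ]
 [0.5434 0.3521 0.006 ]]
tab in rot [0.4848 0.3526 0.04  ]
```

Call:
carry_out --pt "1.1 1.25 4 0 0 0 0.6" --pt "1.1 1.25 8 0 0 0 0.6" --pt "1.1 1.25 11 0 0 0 0.6" --pt "1.1 1.25 12.5 0 0 0 0.6" --pt "1.1 1.25 13.4 0 0 0 0.6" --pt "1.1 1.25 13.4 0 0 0 0.6" --pt "1.1 1.25 13.4 0 0 0 1" --pt "1.1 1.25 13.4 0 0 0 1" --pt "1.1 1.25 13.4 0 0 0 1" --pt "1.1 1.25 13.4 0 0 0 1" --pt "1.1 1.25 13.4 0 0 0 1" --newtons 60

```text
time: 4.25
eef_pos: [0.4388, 0.4102, 0.0106]
tcp_rot: [179.9, -0.1, 96.9]
contact_force: [-0.2, 0.4, 5.9]
finger_gap: 0.0051
```

```bash
python3 - <<'E'
from h import *
st=robot.state(); im=read_camera("wrist"); cv2.imwrite("pics/w3.png",im)
print(st)
np.save("st3.npy",st,allow_pickle=True)
E
```

```text
{'time': 4.25, 'joint_pos': array([ 36.0942,  36.1307, -13.6418,  40.1115,   0.0035, 119.1647]), 'joint_vel': array([ 0.0163, -0.0631,  0.0221, -0.0114,  0.0944, -0.0352]), 'effort': array([ -0.1329, -64.7992,  24.692 ,  -0.2794,  -0.0516,   0.0043]), 'eef_pos': array([0.4388, 0.4102, 0.0106]), 'tcp_rot': array([179.9004,  -0.0596,  96.9295]), 'contact_force': array([-0.2079,  0.3573,  5.9452]), 'torque': array([-0.0502,  0.1067,  0.0009]), 'finger_gap': 0.005078773713752849}
```

View pics/w3.png

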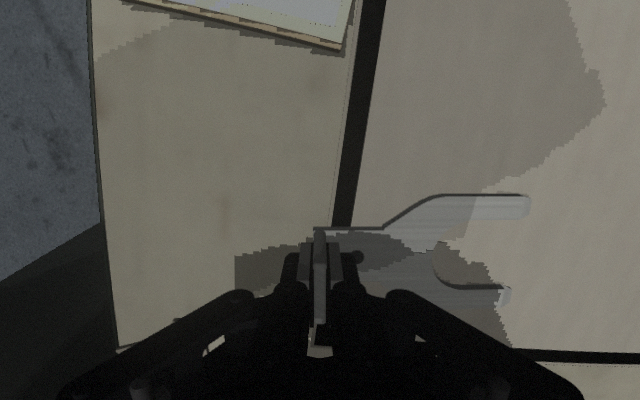

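Call:
carry_out --pt "0 0 -3 0 0 0 1" --pt "0 0 -7 0 0 0 1" --pt "-4 -1.5 -9 0 0 0 1" --pt "-9 -3 -9 0 0 0 1" --pt "-14 -4.5 -9 0 0 0 1" --pt "-19 -6 -9 0 0 0 1" --pt "-24 -7.5 -8 0 0 0 1" --pt "-27.6 -8.5 -7 0 0 0 1" --pt "-27.6 -8.5 -7 0 0 0 1" --pt "-27.6 -8.5 -7 0 0 0 1" --pt "-27.6 -8.5 -7 0 0 0 1" --pt "-27.6 -8.5 -7 0 0 0 1" --newtons 80

```text
time: 5.8
eef_pos: [0.3872, 0.126, 0.0795]
tcp_rot: [180.0, -0.0, 97.0]
contact_force: [-0.8, -0.1, -0.9]
finger_gap: 0.0047
```

```bash
python3 - <<'E'
from h import *
st=robot.state(); im=read_camera("wrist"); cv2.imwrite("pics/w4.png",im); cv2.imwrite("pics/s4.png",read_camera("scene")); cv2.imwrite("pics/t4.png",read_camera("top"))
print(st["eef_pos"],st["tcp_rot"],st["finger_gap"],st["contact_force"])
np.save("st4.npy",st,allow_pickle=True)
crop("pics/s4.png","pics/s4a.png",250,140,160,120,5)
E
```

```text
[0.3872 0.126  0.0795] [179.9807  -0.0035  96.9999] 0.004690242232403382 [-0.8267 -0.1366 -0.921 ]
```

View pics/w4.png

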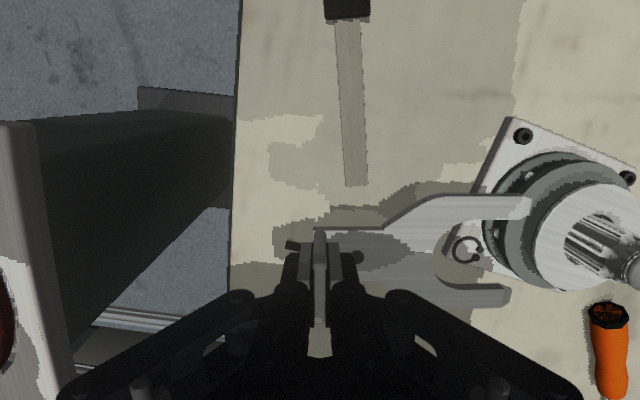

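View pics/s4a.png

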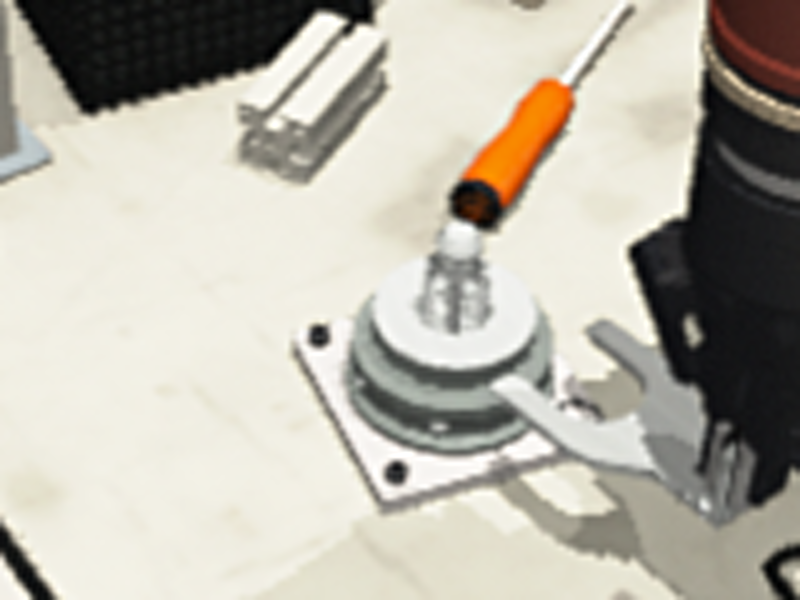

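Call:
carry_out --pt "0 0 1.5 0 0 0 1" --pt "0 0 2.6 0 0 0 1" --pt "0 0.5 2.65 0 0 0 1" --pt "0 1.5 2.65 0 0 0 1" --pt "0 2.5 2.65 0 0 0 1" --pt "0 3.5 2.65 0 0 0 1" --pt "0 4.5 2.65 0 0 0 1" --pt "0 4.5 2.65 0 0 0 1" --pt "0 4.5 2.65 0 0 0 1"

```text
time: 7.08
eef_pos: [0.4312, 0.1307, 0.0528]
tcp_rot: [-180.0, 0.0, 96.9]
contact_force: [-0.3, -1.5, -1.1]
finger_gap: 0.0046
```

```bash
python3 - <<'E'
from h import *
st=robot.state(); im=read_camera("wrist"); cv2.imwrite("pics/w5.png",im); cv2.imwrite("pics/s5.png",read_camera("scene"))
print(st["eef_pos"],st["tcp_rot"],st["finger_gap"],st["contact_force"],st["torque"])
crop("pics/s5.png","pics/s5a.png",290,165,120,90,6)
E
```

```text
[0.4312 0.1307 0.0528] [-179.9568    0.0007   96.9228] 0.004643581719959659 [-0.2685 -1.468  -1.0583] [0.0084 0.0011 0.01  ]
```

View pics/w5.png

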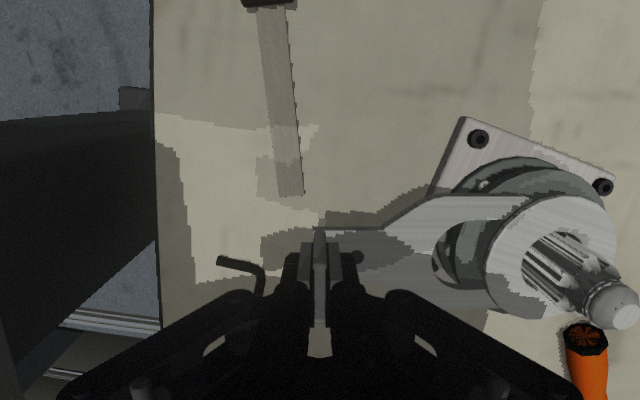

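View pics/s5a.png

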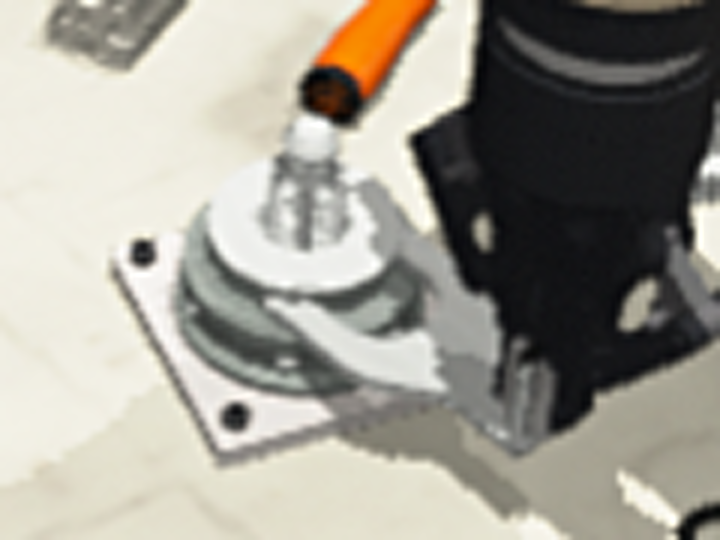

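Call:
carry_out --pt "0 1 0 0 0 0 1" --pt "0 2 0 0 0 0 1" --pt "0 3 0 0 0 0 1" --pt "0 3.6 0 0 0 0 1" --pt "0 3.8 0 0 0 0 1" --pt "0 4.0 0 0 0 0 1" --pt "0 4.1 0 0 0 0 1" --pt "0 4.2 0 0 0 0 1" --pt "0 4.2 0 0 0 0 1"

```text
time: 8.3
eef_pos: [0.4733, 0.1358, 0.053]
tcp_rot: [180.0, -0.0, 96.9]
contact_force: [0.0, 0.7, -1.3]
finger_gap: 0.0049
```

Call:
carry_out --pt "0 0.1 0 0 0 0 1" --pt "0 0.2 0 0 0 0 1" --pt "0 0.2 0 0 0 0 1"

```text
time: 8.68
eef_pos: [0.4743, 0.1359, 0.0527]
tcp_rot: [-179.9, 0.0, 96.9]
contact_force: [-5.4, 0.5, 1.9]
finger_gap: 0.0048
```

Call:
carry_out --pt "0 0.05 0.1 0 0 0 1" --pt "0 0.05 0.2 0 0 0 1" --pt "0 0.05 0.25 0 0 0 1" --pt "0 0.05 0.25 0 0 0 1"

```text
time: 9.18
eef_pos: [0.4742, 0.1359, 0.0505]
tcp_rot: [-179.9, 0.0, 96.9]
contact_force: [-9.2, -1.4, 10.0]
finger_gap: 0.0048
```

```bash
python3 - <<'E'
from h import *
st=robot.state(); cv2.imwrite("pics/s6.png",read_camera("scene"));cv2.imwrite("pics/t6.png",read_camera("top"))
print(st["eef_pos"],st["tcp_rot"],st["finger_gap"],st["contact_force"],st["torque"])
crop("pics/s6.png","pics/s6a.png",290,165,120,90,6)
E
```

```text
[0.4742 0.1359 0.0505] [-179.8511    0.004    96.9273] 0.004786943591982398 [-9.24   -1.4036 10.0157] [-0.2511  1.7594 -0.0404]
```

View pics/s6a.png

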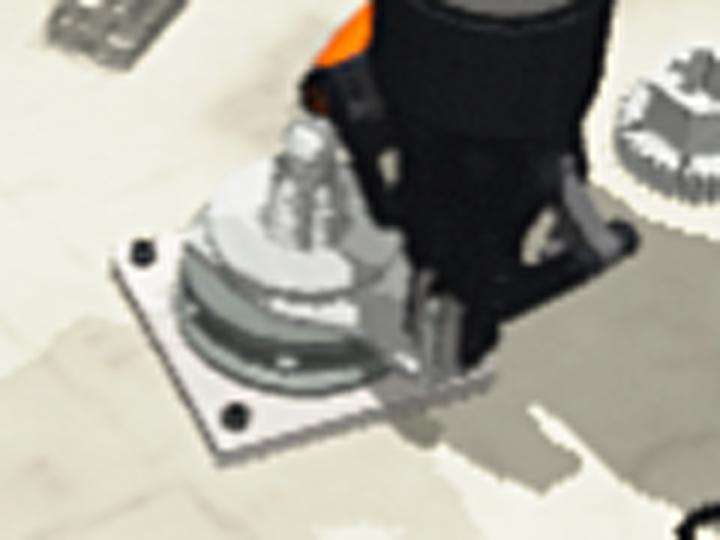

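Call:
carry_out --pt "0 -0.05 -0.1 0 0 0 1" --pt "0 -0.05 -0.1 0 0 0 0.75" --pt "0 -0.05 -0.1 0 0 0 0.7" --pt "0 -0.05 -0.1 0 0 0 0.7" --pt "0 -0.05 -0.5 0 0 0 0.7" --pt "0 -0.05 -2 0 0 0 0.7" --pt "0 -0.05 -5 0 0 0 0.7" --pt "0 -0.05 -8 0 0 0 0.4" --pt "0 -0.05 -10 0 0 0 0.2" --pt "-5 1.1 -10 0 0 -10 0.2" --pt "-10 2.3 -10 0 0 -20 0.2" --pt "-15 3.5 -10 0 0 -28.6 0.2"

```text
time: 10.78
eef_pos: [0.5294, -0.0101, 0.1518]
tcp_rot: [179.9, 0.1, 125.9]
contact_force: [1.4, 0.6, -0.1]
finger_gap: 0.0682
```

```bash
python3 - <<'E'
from h import *
st=robot.state(); cv2.imwrite("pics/w7.png",read_camera("wrist"));cv2.imwrite("pics/t7.png",read_camera("top"));cv2.imwrite("pics/s7.png",read_camera("scene"))
print(st["time"],st["eef_pos"],st["tcp_rot"],st["finger_gap"],st["contact_force"],st["joint_vel"])
crop("pics/t7.png","pics/t7a.png",280,160,100,90,6)
crop("pics/s7.png","pics/s7a.png",290,165,120,90,6)
np.save("st7.npy",st,allow_pickle=True)
E
```

```text
10.775 [ 0.5294 -0.0101  0.1518] [179.9292   0.065  125.8517] 0.06818529447909118 [ 1.441   0.6302 -0.1303] [ -41.0096   13.8553   20.5536    6.6338    0.0691 -108.211 ]
```

View pics/t7a.png

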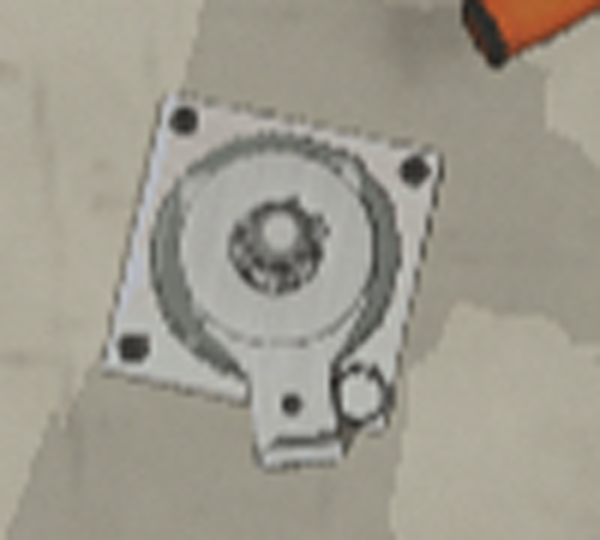

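View pics/s7a.png

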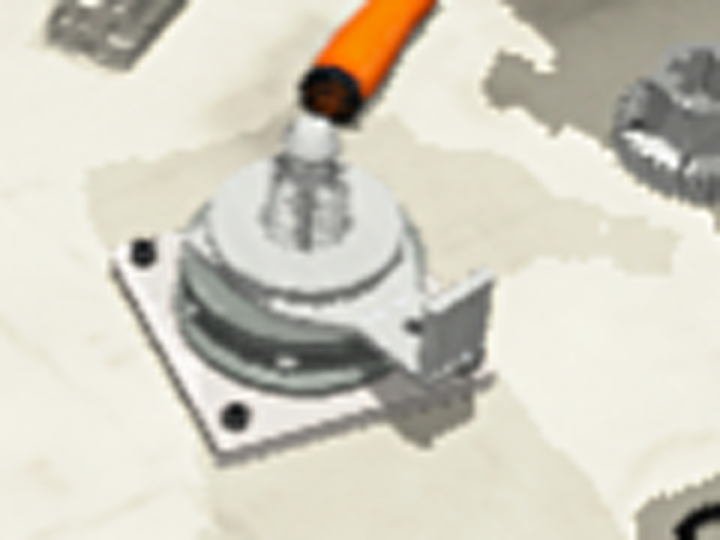

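View pics/w7.png

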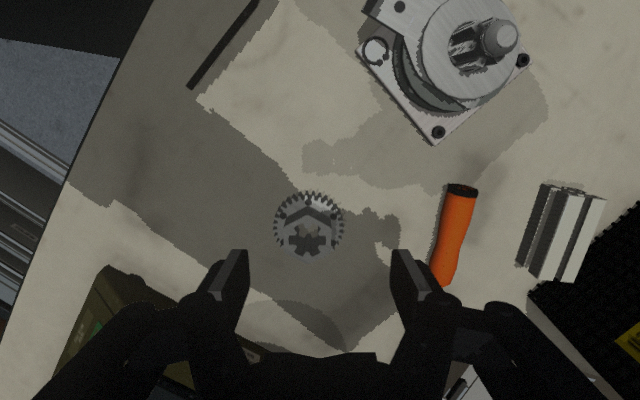

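Call:
carry_out --pt "-4.2 -1 0 0 0 0 0.2" --pt "-4.2 -1 0 0 0 0 0.2" --pt "-4.2 -1 0 0 0 0 0.2" --pt "-4.2 -1 0 0 0 0 0.2"

```text
time: 11.42
eef_pos: [0.5445, -0.0474, 0.1507]
tcp_rot: [-180.0, -0.0, 125.6]
contact_force: [-0.2, -0.5, -0.2]
finger_gap: 0.0685
```

```bash
python3 - <<'E'
from h import *
st=robot.state(); cv2.imwrite("pics/w8.png",read_camera("wrist"))
print(st["time"],st["eef_pos"],st["tcp_rot"],st["finger_gap"],st["contact_force"],st["joint_vel"])
P=[[.5435,-.049,.04]]; print(proj("wrist",P,st))
np.save("st8.npy",st,allow_pickle=True)
u=proj("wrist",P,st)[0].astype(int); print(u-40)
crop("pics/w8.png","pics/w8a.png",u[0]-40,u[1]-40,80,80,8)
E
```

```text
11.425 [ 0.5445 -0.0474  0.1507] [-179.998    -0.022   125.5702] 0.06848645041000319 [-0.1608 -0.4949 -0.1972] [-0.1045  0.1988 -0.0345 -0.0914 -0.14   -0.4259]
[[319.1016 195.4514]]
[279 155]
```

View pics/w8a.png

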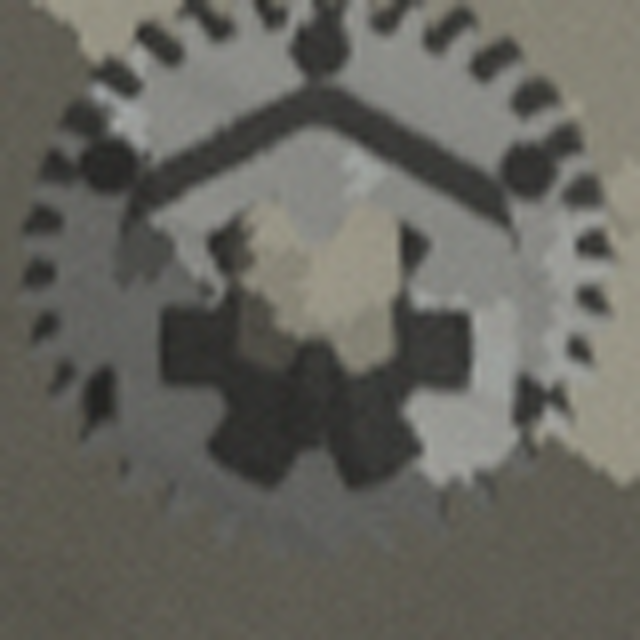

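```bash
python3 - <<'E'
from h import *
st=np.load("st8.npy",allow_pickle=True).item()
g=onz("wrist",(np.array([(315,346)])+.5)/8-.5+[279,155],.04,st)[0]
print(g)
Rw=R.from_euler('xyz',st["tcp_rot"],degrees=True)
print("tool", Rw.inv().apply(g-st["eef_pos"]))
# wrist clutch estimate at st1 and st4-like
s1=np.load("st1.npy",allow_pickle=True).item()
st7=np.load("st7.npy",allow_pickle=True).item()
print(proj("wrist",[[.5487,.1445,.101]],st7))
crop("pics/w7.png","pics/w7a.png",400,0,130,120,5)
E
```

```text
[ 0.5439 -0.0512  0.04  ]
tool [-0.0028 -0.0027  0.1107]
[[508.4545  33.8303]]
```

View pics/w7a.png

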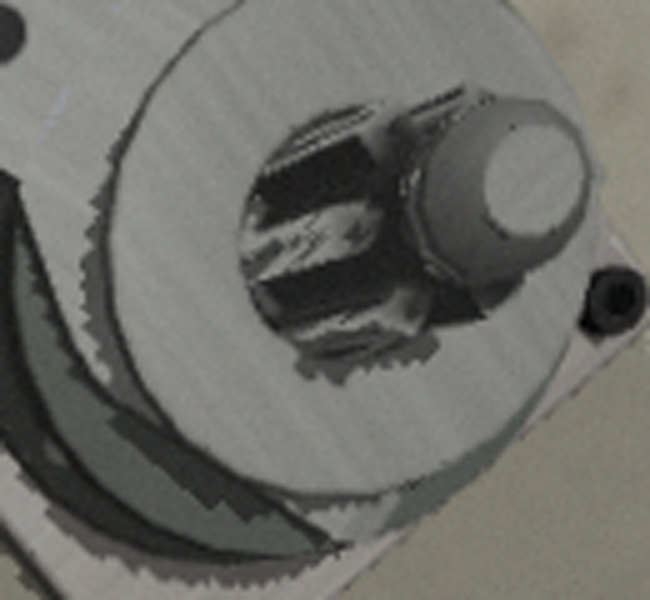

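Call:
carry_out --pt "-0.15 -0.22 4 0 0 0 0.2" --pt "-0.15 -0.22 8 0 0 0 0.2" --pt "-0.15 -0.22 11.5 0 0 0 0.2" --pt "-0.15 -0.22 13 0 0 0 0.25" --pt "-0.15 -0.22 13.4 0 0 0 0.3" --pt "-0.15 -0.22 13.4 0 0 0 0.4" --pt "-0.15 -0.22 13.4 0 0 0 0.5" --pt "-0.15 -0.22 13.4 0 0 0 0.7" --pt "-0.15 -0.22 13.4 0 0 0 0.8" --pt "-0.15 -0.22 13.4 0 0 0 0.8" --pt "-0.15 -0.22 13.4 0 0 0 0.8" --newtons 70

```text
time: 12.85
eef_pos: [0.5452, -0.0511, 0.018]
tcp_rot: [179.9, 0.1, 125.5]
contact_force: [-0.3, 2.3, 8.0]
finger_gap: 0.0408
```

```bash
python3 - <<'E'
from h import *
st=robot.state(); cv2.imwrite("pics/w9.png",read_camera("wrist")); cv2.imwrite("pics/s9.png",read_camera("scene"))
print(st["time"],st["eef_pos"],st["tcp_rot"],st["finger_gap"],st["contact_force"],st["torque"])
crop("pics/s9.png","pics/s9a.png",360,140,100,80,7)
np.save("st9.npy",st,allow_pickle=True)
E
```

```text
12.85 [ 0.5452 -0.0511  0.018 ] [179.8781   0.0979 125.5296] 0.040809946703759495 [-0.3381  2.2888  8.0453] [ 0.3047  0.2619 -0.0458]
```

View pics/w9.png

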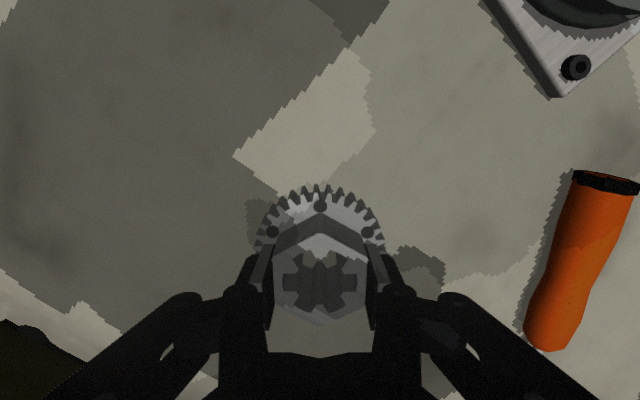

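View pics/s9a.png

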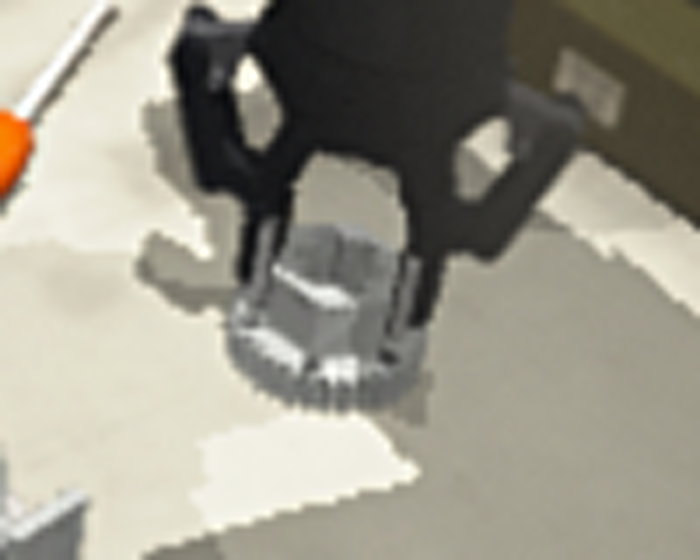

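```bash
python3 - <<'E'
from h import *
st=np.load("st9.npy",allow_pickle=True).item()
crop("pics/w9.png","pics/w9a.png",250,175,140,170,4)
g=onz("wrist",[(320,282.5)],.04,st)[0]
Rw=R.from_euler('xyz',st["tcp_rot"],degrees=True)
print(g,"tool", Rw.inv().apply(g-st["eef_pos"]))
E
```

```text
[ 0.5441 -0.0515  0.04  ] tool [ 0.0003 -0.0011 -0.022 ]
```

View pics/w9a.png

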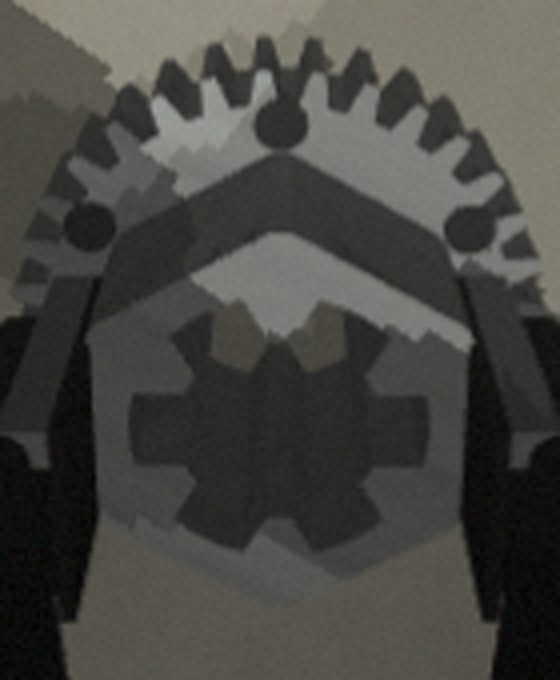

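Call:
carry_out --pt "0 0 -2 0 0 0 0.8" --pt "0 0 -6 0 0 0 0.8" --pt "0 0 -10 0 0 0 0.8" --pt "3 2.3 -12 0 0 -4 0.8" --pt "7 5.3 -12 0 0 -8 0.8" --pt "11 8.4 -12 0 0 -13.4 0.8" --pt "15.5 11.8 -12 0 0 -13.4 0.8" --pt "15.5 11.8 -12 0 0 -13.4 0.8" --pt "15.5 11.8 -12 0 0 -13.4 0.8" --pt "15.5 11.8 -12 0 0 -13.4 0.8" --pt "15.5 11.8 -12 0 0 -13.4 0.8" --newtons 100

```text
time: 14.32
eef_pos: [0.5501, 0.1426, 0.1365]
tcp_rot: [-180.0, 0.0, 138.8]
contact_force: [-0.8, 0.0, -3.5]
finger_gap: 0.0401
```

```bash
python3 - <<'E'
from h import *
st=robot.state(); cv2.imwrite("pics/w10.png",read_camera("wrist")); cv2.imwrite("pics/s10.png",read_camera("scene")); cv2.imwrite("pics/t10.png",read_camera("top"))
print(st["time"],st["eef_pos"],st["tcp_rot"],st["finger_gap"],st["contact_force"],st["torque"],st["joint_vel"])
crop("pics/s10.png","pics/s10a.png",280,130,120,100,6)
crop("pics/w10.png","pics/w10a.png",240,170,160,170,4)
np.save("st10.npy",st,allow_pickle=True)
E
```

```text
14.325 [0.5501 0.1426 0.1365] [-179.9962    0.0042  138.8281] 0.040086157673493134 [-0.7828  0.0071 -3.4777] [0.0145 0.0394 0.0432] [ 0.2341  0.084   0.0241 -0.014  -0.004   0.1356]
```

View pics/w10a.png

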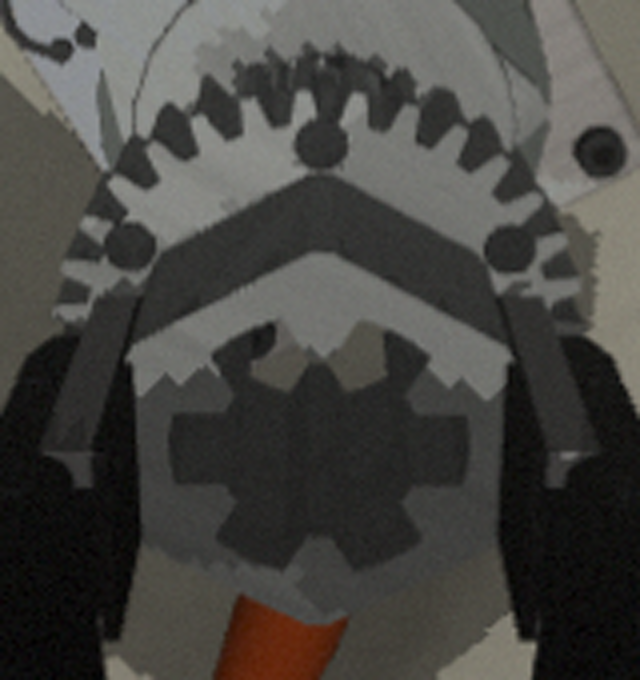

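View pics/s10a.png

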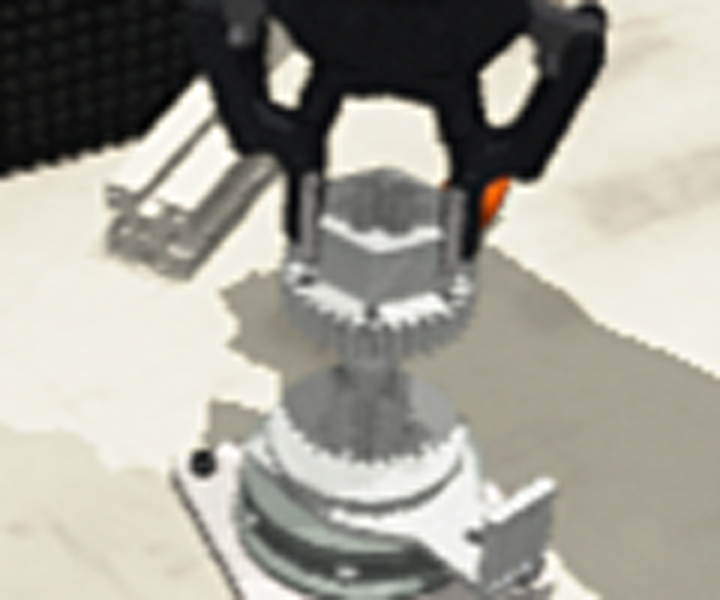

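```bash
python3 - <<'E'
from h import *
ax=[.5495,.1447]
q=proj("scene",[[*ax,.057],[*ax,.1185],[*ax,.1265],[*ax,.1345]]); print((q-[280,130]+.5)*6-.5)
crop("pics/t10.png","pics/t10a.png",280,160,90,80,7)
E
```

```text
[[366.0889 428.1212]
 [375.256  298.5739]
 [376.5036 280.878 ]
 [377.7644 262.9781]]
```

View pics/t10a.png

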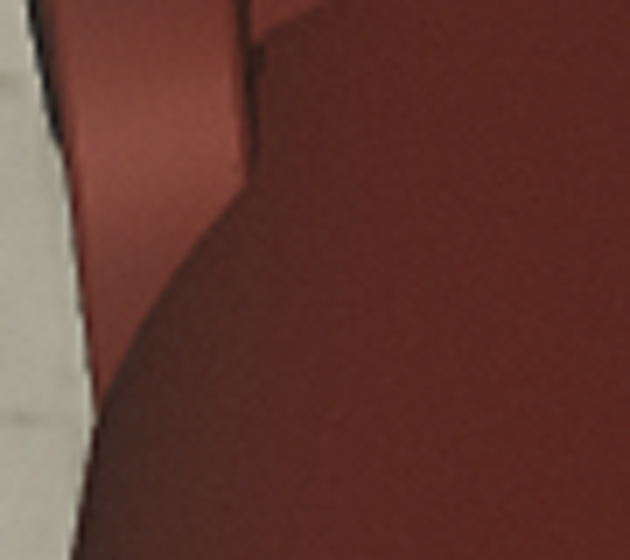

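Call:
carry_out --pt "0 0.1 0.8 0 0 0 0.8" --pt "0 0.1 1.4 0 0 0 0.8" --pt "0 0.1 1.8 0 0 0 0.8" --pt "0 0.1 2.1 0 0 0 0.8" --pt "0 0.1 2.4 0 0 0 0.8" --pt "0 0.1 2.7 0 0 0 0.8" --pt "0 0.1 2.7 0 0 0 0.8"

```text
time: 15.35
eef_pos: [0.5505, 0.1443, 0.1092]
tcp_rot: [-180.0, -0.0, 138.9]
contact_force: [0.5, -0.3, -3.9]
finger_gap: 0.0401
```

```bash
python3 - <<'E'
from h import *
st=robot.state(); cv2.imwrite("pics/w11.png",read_camera("wrist"))
print(st["time"],st["eef_pos"],st["tcp_rot"],st["finger_gap"],st["contact_force"],st["torque"])
crop("pics/w11.png","pics/w11a.png",240,170,160,170,4)
E
```

```text
15.35 [0.5505 0.1443 0.1092] [-179.9839   -0.0122  138.9237] 0.04014858437486259 [ 0.461  -0.2577 -3.8713] [-0.0342  0.0304  0.0509]
```

View pics/w11a.png

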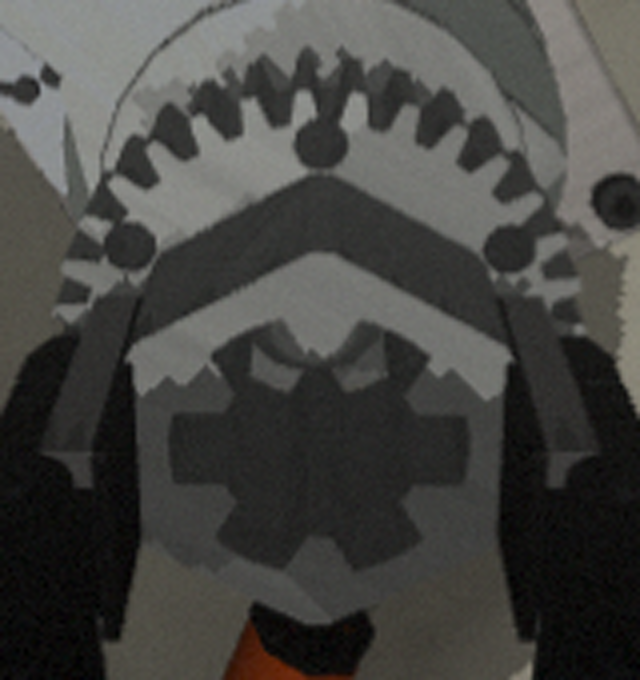

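Call:
carry_out --pt "0 0 0.3 0 0 0 0.8" --pt "0 0 0.6 0 0 0 0.8" --pt "0 0 0.8 0 0 0 0.8" --pt "0 0 1.0 0 0 0 0.8" --pt "0 0 1.2 0 0 0 0.8" --pt "0 0 1.2 0 0 0 0.8"

```text
time: 16.15
eef_pos: [0.5505, 0.1444, 0.0973]
tcp_rot: [-180.0, -0.0, 138.9]
contact_force: [-0.5, 0.0, -3.6]
finger_gap: 0.0401
```

Call:
carry_out --pt "0 0 0.4 0 0 0 0.8" --pt "0 0 0.8 0 0 0 0.8" --pt "0 0 1.2 0 0 0 0.8" --pt "0 0 1.6 0 0 0 0.8" --pt "0 0 2.0 0 0 0 0.8" --pt "0 0 2.0 0 0 0 0.8" --newtons 120

```text
time: 16.9
eef_pos: [0.5504, 0.1443, 0.0771]
tcp_rot: [-180.0, -0.0, 138.9]
contact_force: [0.1, -1.5, -3.2]
finger_gap: 0.0394
```

```bash
python3 - <<'E'
from h import *
st=robot.state(); cv2.imwrite("pics/w12.png",read_camera("wrist")); cv2.imwrite("pics/s12.png",read_camera("scene"))
print(st["time"],st["eef_pos"],st["tcp_rot"],st["finger_gap"],st["contact_force"],st["torque"])
crop("pics/s12.png","pics/s12a.png",280,130,120,100,6)
E
```

```text
16.9 [0.5504 0.1443 0.0771] [-179.9731   -0.0248  138.9192] 0.03942152814357239 [ 0.1267 -1.4727 -3.1561] [-0.0049 -0.013   0.0216]
```

View pics/s12a.png

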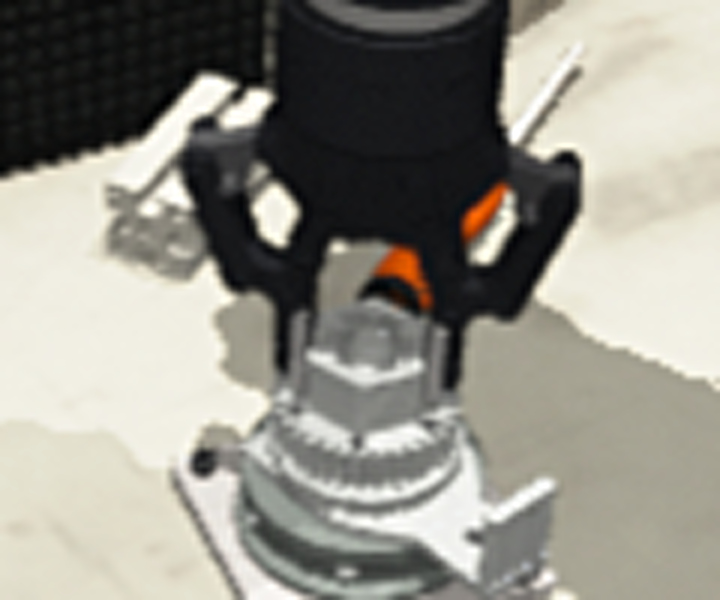

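Call:
carry_out --pt "0 0 0.2 0 0 0 0.8" --pt "0 0 0.4 0 0 0 0.8" --pt "0 0 0.5 0 0 0 0.8" --pt "0 0 0.6 0 0 0 0.8" --pt "0 0 0.7 0 0 0 0.8" --pt "0 0 0.7 0 0 0 0.8"

```text
time: 17.75
eef_pos: [0.5509, 0.1444, 0.0711]
tcp_rot: [180.0, 0.0, 138.9]
contact_force: [-2.7, -0.0, 7.8]
finger_gap: 0.0394
```

Call:
carry_out --pt "0 0 0.1 0 0 0 0.8" --pt "0 0 0.2 0 0 0 0.8" --pt "0 0 0.3 0 0 0 0.8" --pt "0 0 0.3 0 0 0 0.8"

```text
time: 18.25
eef_pos: [0.551, 0.1444, 0.0693]
tcp_rot: [179.9, 0.1, 138.9]
contact_force: [-7.2, -1.2, 20.4]
finger_gap: 0.0398
```

Call:
carry_out --pt "0.04 -0.03 0.05 0 0 0 0.8" --pt "0.04 -0.03 0.1 0 0 0 0.8" --pt "0.04 -0.03 0.1 0 0 0 0.8" --pt "0.04 -0.03 0.1 0 0 0 0.8"

```text
time: 18.75
eef_pos: [0.551, 0.1444, 0.0692]
tcp_rot: [179.9, 0.1, 138.9]
contact_force: [-9.1, -1.7, 30.2]
finger_gap: 0.0395
```

```bash
python3 - <<'E'
from h import *
st=robot.state(); cv2.imwrite("pics/w13.png",read_camera("wrist")); cv2.imwrite("pics/s13.png",read_camera("scene"))
print(st["time"],st["eef_pos"],st["tcp_rot"],st["finger_gap"],st["contact_force"],st["torque"],st["joint_vel"])
crop("pics/s13.png","pics/s13a.png",305,175,80,65,9)
crop("pics/w13.png","pics/w13a.png",220,100,200,200,3)
E
```

```text
18.75 [0.551  0.1444 0.0692] [179.8984   0.1227 138.9219] 0.039481096940795136 [-9.082  -1.6585 30.1722] [-0.5885  2.0697 -0.0017] [ 0.0606 -0.0242 -0.0453  0.0054 -0.0161  0.0448]
```

View pics/s13a.png

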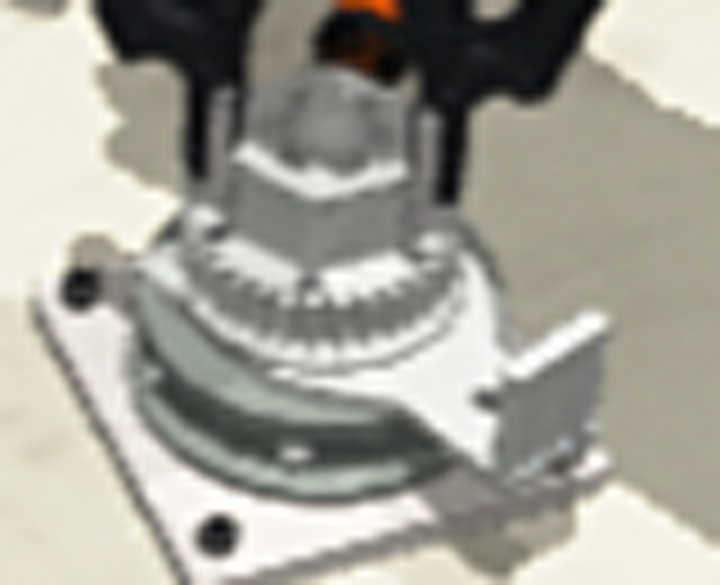

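View pics/w13a.png

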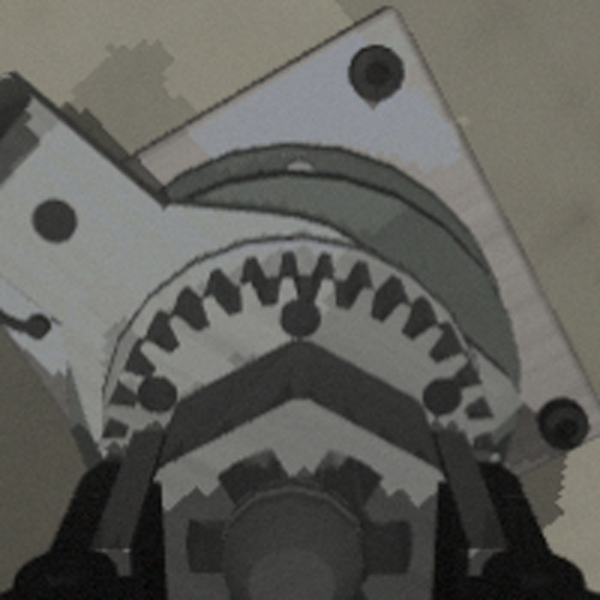

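```bash
python3 - <<'E'
from h import *
print(robot.hand_in())
st=robot.state(); print(st["time"],st["eef_pos"],st["contact_force"],st["finger_gap"])
E
```

```text
the job is handed in; nothing more can be done
None
the job is handed in; nothing more can be done
```

The job is handed in. The gauge blade is in the gap under the pressure plate, and the gear is meshed on the shaft and pressed down with the plate on the blade. It took about 19 s of the 58 s allowed.

- **Gauge blade:** I slid it in fork first until it met the spring cup, at about 5–9 N. I then lowered it onto the clutch body, pressing with about 10 N, and released it. Pictures after the release show it lying flat and centred.
- **Gear:** I gripped it across two flats, turned it 13° to line up with the splines and slid it down the shaft. It met no resistance on the way to the plate, so the splines meshed.
- **Pressing:** The load rose with the spring and then turned stiff: the last 0.1 mm added about 10 N. The tool had come down about 6 mm from where the gear should first touch the plate, which matches the plate landing on the blade. In the last pictures the plate sits on the blade.
- **End state:** The gripper is still closed on the hub at 120 N and pressing down with about 30 N. I moved nothing else on the bench.

**Disagreements:**
- The wrist camera read positions about 2 mm off from the fixed cameras, and I allowed for that.
- The fork met the cup about 1.5 mm further in than the pictures predicted.
- About 9 N of sideways force remained at the end; a small correction did not reduce it.
- I could not read the state again after hand-in, so the final second is unchecked.

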